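Release the transport lock of a moisture balance with its square key

ROBOT

A 6-joint arm with a two-finger parallel gripper is mounted at the origin on the work surface. World frame = base frame: x ahead of the robot, y to its left, z up, the work surface at z = 0. Lengths are in mm, angles in rad, forces in N, time in s.
With the tool pointing down it reaches from about 350 to 950 mm from the base axis. Payload 17.4 kg.
Tool frame: the origin (TCP) lies on the front face of the gripper's body, between the roots of the fingers; the fingertips stand 84 mm ahead of it and the grasp point (between the pads) lies 65 mm ahead of it; z points along the fingers, y is the line along which they close (so a half turn about z gives the same grasp; the last joint's range is limited). The gripper opens to 93 mm and grips with 3 to 60 N. Pads are 15 mm wide; open, the fingers measure 128 mm over their backs; the gripper's body (75 mm by 188 mm) begins 65 mm behind the grasp point.
Start: joints at [1.126, 0.116, 1.442, -0, 1.584, -0.038], TCP at [267.087, 619.917, 302.746] pointing down, gripper open.
Joint ranges: [-2.83, 2.83], [-0.83, 2.19], [0.07, 2.5], [-1.14, 4.28], [0.01, 3], [-2.97, 2.97]. Speed limits (rad/s): [1.89, 1.89, 2.22, 3.14, 3.14, 3.14].

INTERFACE

Orientations are given as a 3x3 rotation matrix whose columns are the frame's x, y, z axes.
In Python, from rig import readout, vision, job, finder gives the robot as it stands. The module is installed in compiled form; this text tells all that it offers.
- The arm moves only by the tool drive_tool, never from a script. Its argument "increments" is a list that holds one entry, the list of rows, each a list of 7 numbers: the shift along the world's x, y, z in units of 40 mm (1.0 is 40 mm), then the turn, a rotation vector about the world's x, y, z in units of 10 degrees (1.0 is 10 degrees), then the opening, from 0 (shut) to 1 (fully open). A call has 1 to 8 rows; each row shifts and turns the commanded pose from where the row before left it; what a row does not reach is not made up. A row lasts 1/8 s, in which the tool goes at most 62.5 mm and 10.7 degrees, less where a joint would pass 70% of its speed; a pose out of reach is approached as far as the arm can. A call is refused whole if a number of a shift passes 1 or a number of a turn 1, either way. A call with a gripper value outside its range is refused whole. The fingers move at their own pace and stop on an object; "newtons" is the grip in N (left out, the last holds). Time passes only in rows, so rows that do not move let the fingers close. It gives the time, the measured TCP pose, the force, the opening and the grip force at its end, in the units of the state.
- readout.get_obs(): the state, without advancing time (a new reading comes with each control period).
- vision.snapshot(name): name is "scene" or "top"; returns the picture (384x512x3 uint8, blue, green, red); there is no depth.
- vision.calibration(name): a dict with "fx", "fy", "cx", "cy" (pixels), "dist_coeffs" ([k1, k2, p1, p2, k3] as OpenCV has them; the pictures are not rectified), "xyz" and "attitude" of the camera in the world. Camera axes: x right, y down, z forward; pixel columns grow to the right and rows downward; lengths in mm; the calibration is good to about 2 mm. A picture is of the moment at which its call begins. calibration takes no time and is no camera call.
- job.close_job(): hands the job in; it is judged then, once.
Trained networks look in the newest picture that a camera, given by its name, has taken for a name from the list of things; names that differ only in an ending like _2 or _b are one class to them, and where a whole thing is asked for, a point or a joint stands for the part that bears it (a point fixed in the world has none). Each returns a list of dicts, best first, with "conf" (0 to 1); they miss things now and then, are a little off and sometimes report something else, mostly with a low value. They report only what shows in the picture. A call takes as long as a camera call. They do not tell look-alikes from the thing itself.
- finder.find_in(camera, name): "point" ([column, row] in pixels, amid what is visible of it).
- finder.outline_of(camera, name): "region" (384x512 bool, what is visible of it) and "point" ([column, row] in pixels, amid what is visible of it).
- finder.mark_of(camera, name): "point" ([column, row] in pixels: a listed point, or the origin of a listed thing).
The state is a dict: "time": time; "joint_positions": joint angles; "qd": joint speeds; "joint_efforts": joint torques, N m; "position": TCP position; "orientation": TCP orientation; "force": force on the tool from outside, world axes, zero at the start; "moment": the same for the moment, N m; "width": finger opening in mm; "grasp_force": force on a finger pad.
Only numpy, scipy, OpenCV 4.12 (cv2) and the standard library are available. Lean on these libraries where they do the work, as an engineer would, in place of code of your own. Each camera call takes 0.05 s, during which the arm holds its last target. There are 200 camera calls.

TASK

The moisture balance's transport lock is still on. Take the orange T-handled square key out of the tool stand, push its tip fully home into the square recess of the dark lock knob on the balance, and with the key turn the knob anticlockwise (seen from above) until it stops with its white pointer at the green dot. Then draw the key out, put it back upright in its hole in the stand, fully down on its collar, and let go, leaving the blue key and everything else where they are.

Things in the scene. Friction and masses are not known exactly. Their poses are not given: they have to be found in the camera images.
- key_grip (a point): orange T-handled square key (160 g), to be grasped here: centre of its crossbar, 80 mm long along x, 18 mm thick along y, 24 mm high along z (z up when it stands). Below: neck 16 mm diameter, round collar 34 mm diameter x 8 mm with underside 38 mm below this point, square steel shank. It starts upright in either stand hole (varies), collar on the stand's top, bar roughly across the row of holes
- key_tip (a point): centre of the lower end of the orange key's tip, 93 mm below key_grip, same axes. The shank is 12 mm square, its flats facing this point's x and y; the last 4 mm taper to 8 mm square
- lock_socket (a point): centre of the mouth of the square recess in the top of the lock knob (dark, round, 48 mm diameter, 20 mm high, white pointer line), 109 mm above the table; z up. Recess 13.2 mm square, 16 mm deep, flat floor. The point turns with the knob: x along the pointer, the recess's flats face x and y, so the key fits when the two yaws differ by a multiple of 90 degrees; rotational play about 6 degrees either way
- lock_knob (a joint): turn of the lock knob in rad: 0 = locked (pointer at the red dot), growing anticlockwise from above to 1.4 = released (stop, pointer at the green dot). Starts between 0 and 0.3. It turns with about 0.1 N m of friction, without a spring, and stays where it is left
- balance: white moisture balance, fixed, 360 x 220 mm; origin at the centre of its underside, front (display) to its -x. Deck 85 mm high, carrying the lock knob; behind the knob (+x) a closed hood, 145 mm high, begins 58 mm from the knob's axis
- stand: grey tool stand, a fixed block 70 x 190 x 60 mm high with two holes in a row along its y; origin at the centre of its underside
- stand_hole0 (a point): centre of the mouth of one stand hole, z up; the other hole lies 110 mm off along +y of this point. Round, 21 mm diameter with a 2 mm chamfer, right through the block; a key in it rests with its collar on the block's top, its tip 55 mm below this point
- stand_hole1 (a point): the same for the other hole; the first lies 110 mm off along -y of this point
- bluekey_grip (a point): centre of the crossbar of a blue key of the same shape and size, which stands in the other hole of the stand; leave it alone
- beaker: glass beaker, 70 mm diameter, 90 mm high; origin at the centre of its underside; leave it alone
- jar: amber jar, 60 mm diameter, 85 mm high; origin at the centre of its underside; leave it alone
- washbottle: white bottle with red cap, 66 mm diameter, 170 mm high; origin at the centre of its underside; leave it alone
- dish: shallow aluminium sample dish, 90 mm diameter, 12 mm high; origin at the centre of its underside; leave it alone
There are look-alikes about, which are no part of the job. Leave any purple look-alike of the stand alone.

How it is judged (in metres and radians):
On the way, in this order (a step that is already met when the one before it is completed fails the run):
1. the orange key's tip is seated at least 13 mm deep in the knob's recess, upright, while the knob is still turned less than 0.6 rad (z of key_tip in the frame of lock_socket below -0.013 m and horizontal distance between key_tip and lock_socket below 0.003 m and angle between the z axis of key_tip and the z axis of lock_socket, either way round below 0.1 rad and value of joint lock_knob below 0.6 rad), for 0.2 s.
2. the knob is turned past 1.28 rad with the key's tip still at least 8 mm deep in the recess (z of key_tip in the frame of lock_socket below -0.008 m and horizontal distance between key_tip and lock_socket below 0.003 m and angle between the z axis of key_tip and the z axis of lock_socket, either way round below 0.1 rad and value of joint lock_knob above 1.28 rad), for 0.1 s.
At the end, for the whole second after the job is handed in: knob past 1.25 rad (stop at 1.4); the orange key stands in a stand hole within 4 mm of its axis, upright within 0.1 rad, tip at least 51 mm below the mouth (55 mm = collar on the stand); blue key, beaker, jar, wash bottle and dish within 30 mm of their starts (value of joint lock_knob above 1.25 rad and ((horizontal distance between key_tip and stand_hole0 below 0.004 m and z of key_tip in the frame of stand_hole0 below -0.051 m) or (horizontal distance between key_tip and stand_hole1 below 0.004 m and z of key_tip in the frame of stand_hole1 below -0.051 m)) and angle between key_tip's own z axis and vertical below 0.1 rad and distance of each of beaker, jar, washbottle, dish, bluekey_grip from where it was at the start of the episode below 0.03 m); the robot touches nothing.
It fails at once if the blue key, beaker, jar, wash bottle or dish is moved more than 30 mm (distance of any of beaker, jar, washbottle, dish, bluekey_grip from where it was at the start of the episode above 0.03 m).
It also fails if it takes over 54 s, if anything falls off the work surface, if the arm or the gripper's body presses on something with over 40 N, if the wrist force passes 120 N, or if a joint passes its speed limit or range.

## Working session

There is one attempt and no reset: what is moved stays moved. The work goes in short steps, Python scripts to look and compute and a tool call to move; the robot and the scene stay as the last step left them, time stands still between calls to the robot, and variables do not carry over. Pictures are saved under pics/ and viewed, at most 10 in all, crops included, and the job is handed in when it is done.

Besides the shell and the picture viewer there is one more tool, called after "Call:" as name([rows], argument=value, ...), one row to a line, values as JSON. drive_tool: Moves the arm, as the interface text tells. Its arguments: {"type":"object","properties":{"increments":{"type":"array"},"newtons":{"type":"number"}},"required":["increments"]}

```bash
mkdir -p pics
cat > h.py <<'E'
import numpy as np, cv2
from rig import readout, vision, job, finder
def ray(cam,p):
    c=vision.calibration(cam);K=np.array([[c['fx'],0,c['cx']],[0,c['fy'],c['cy']],[0,0,1.]])
    u=cv2.undistortPoints(np.array([[p]],float),K,np.array(c['dist_coeffs'],float))[0,0]
    d=np.array(c['attitude']).reshape(3,3)@np.array([u[0],u[1],1]);return np.array(c['xyz'],float),d/np.linalg.norm(d)
def tri(p,q,a='scene',b='top'):
    (o1,d1),(o2,d2)=ray(a,p),ray(b,q)
    s=np.linalg.lstsq(np.c_[d1,-d2],o2-o1,rcond=None)[0]
    x,y=o1+s[0]*d1,o2+s[1]*d2;return (x+y)/2,np.linalg.norm(x-y)
def atz(cam,p,z):
    o,d=ray(cam,p);return o+d*(z-o[2])/d[2]
def proj(cam,X):
    c=vision.calibration(cam);K=np.array([[c['fx'],0,c['cx']],[0,c['fy'],c['cy']],[0,0,1.]])
    R=np.array(c['attitude']).reshape(3,3).T
    return cv2.projectPoints(np.array(X,float).reshape(-1,1,3),cv2.Rodrigues(R)[0],-R@np.array(c['xyz'],float),K,np.array(c['dist_coeffs'],float))[0][:,0]
E
python3 - <<'E'
from h import *
for c in('scene','top'):
    im=vision.snapshot(c);cv2.imwrite(f'pics/{c}0.png',im)
    k=vision.calibration(c);print(c,k['fx'],k['xyz'],np.round(k['attitude'],3).tolist())
    for n in('key_grip','lock_socket','stand_hole0','stand_hole1','bluekey_grip','stand','beaker','jar','washbottle','dish','balance'):
        print(n,[(np.round(d['point'],1).tolist(),round(d['conf'],2)) for d in finder.mark_of(c,n)])
print(readout.get_obs())
E
```

```text
scene 443.48158773436245 [1043.51449743 -929.70467729  808.31961209] [[0.887, 0.249, -0.389], [0.462, -0.48, 0.746], [-0.001, -0.841, -0.541]]
key_grip [([174.5, 264.1], 0.57)]
lock_socket [([275.9, 181.8], 0.64)]
stand_hole0 [([90.3, 284.7], 0.88), ([202.3, 248.7], 0.81), ([117.8, 255.5], 0.62), ([176.5, 277.6], 0.6)]
stand_hole1 [([90.3, 284.7], 0.88), ([202.3, 248.7], 0.81), ([117.8, 255.5], 0.62), ([176.5, 277.6], 0.6)]
bluekey_grip [([201.5, 236.5], 0.68)]
stand [([110.6, 286.6], 0.76), ([192.9, 282.2], 0.62)]
beaker [([276.3, 285.1], 0.84)]
jar [([236.8, 312.2], 0.79), ([202.6, 236.2], 0.22)]
washbottle [([326.9, 162.4], 0.78)]
dish []
balance [([272.1, 199.5], 0.88)]
top 363.0589494098117 [ 488.93547593   27.93255993 1268.39244423] [[-0.03, -0.998, 0.047], [-1.0, 0.03, -0.008], [0.007, -0.048, -0.999]]
key_grip [([363.9, 193.1], 0.72)]
lock_socket [([312.8, 142.7], 0.59), ([359.6, 195.9], 0.33)]
stand_hole0 [([392.2, 241.6], 0.8), ([327.0, 195.4], 0.79), ([355.9, 195.6], 0.62), ([366.2, 249.7], 0.61)]
stand_hole1 [([392.2, 241.6], 0.8), ([327.0, 195.4], 0.79), ([355.9, 195.6],
[... 437 characters left out ...]
0, -3.77745699e-02]), 'qd': array([ 2.16015068e-03,  1.73901593e-05,  6.45318661e-04,  3.84873408e-04,
        5.45679350e-04, -8.19988871e-04]), 'joint_efforts': array([ 2.57727697e-03, -7.21037006e+01, -6.22758222e+01,  7.81108928e-02,
        1.88713346e-02, -7.59376280e-05]), 'position': array([267.07151384, 619.91931396, 302.74986084]), 'orientation': array([[-9.18393572e-01,  3.95668103e-01,  3.21252548e-06],
       [ 3.95668103e-01,  9.18393571e-01, -2.25255800e-05],
       [-1.18630162e-05, -1.94162540e-05, -1.00000000e+00]]), 'force': array([-0.02900187,  0.19516463, -0.22052308]), 'moment': array([0.03396045, 0.00414739, 0.01812725]), 'grasp_force': 0.0, 'width': 93.04241065492474}
```

View pics/scene0.png

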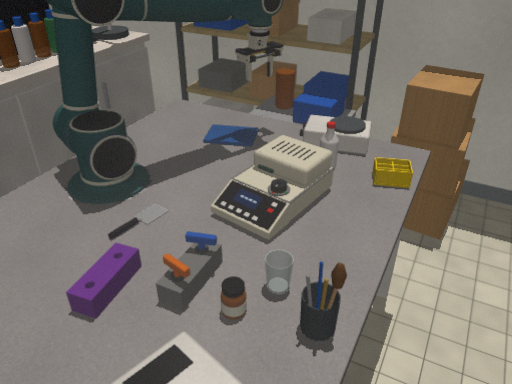

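View pics/top0.png

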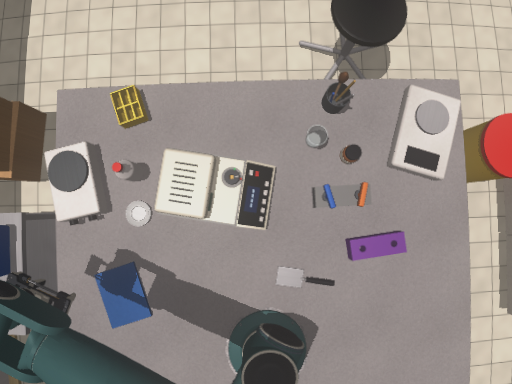

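Scene: the orange key is at (175,265), with the blue key at (201,237), the purple look-alike stand at (105,278) and the knob at (279,186). Top: orange (363,194), blue (329,196), knob (232,177), purple (377,246). Things that could be taken for the key are the blue key (scene 201,237) and the red pens in the pot (scene 320,290). I choose the orange bar at scene (175,265) / top (363,194). I'll check it and the knob in one close crop.

Run:
```python
from h import *
s=cv2.imread('pics/scene0.png');t=cv2.imread('pics/top0.png')
f=lambda im,x,y,w,h,k:cv2.resize(im[y:y+h,x:x+w],None,fx=k,fy=k,interpolation=cv2.INTER_CUBIC)
a=np.hstack([f(s,150,220,80,60,5),f(t,305,170,80,60,5)]);b=np.hstack([f(s,255,165,48,36,25/3),f(t,208,160,48,36,25/3)])
cv2.imwrite('pics/crop.png',np.vstack([a,b]))
def blob(im,lo,hi,roi):
    h=cv2.cvtColor(im,cv2.COLOR_BGR2HSV);m=cv2.inRange(h,lo,hi);z=np.zeros_like(m);x,y,w,hh=roi;z[y:y+hh,x:x+w]=m[y:y+hh,x:x+w]
    return z
for n,lo,hi in(('or',(5,150,80),(18,255,255)),('bl',(105,130,60),(125,255,255))):
    for nm,im,roi in(('scene',s,(150,220,80,60)),('top',t,(305,170,80,60))):
        m=blob(im,lo,hi,roi);p=np.argwhere(m)[:,::-1].astype(np.float32);print(n,nm,len(p),cv2.minAreaRect(p),p.mean(0))
for n,p,q in(('key',(174.5,264.1),(363.9,193.1)),('blue',(201.5,236.5),(326.9,195.9)),('purple',(110.6,286.6),(375.4,245.7)),('sock',(275.9,181.8),(232,176)),('beaker',(276.3,285.1),(309.8,142.6)),('jar',(236.8,312.2),(346.7,156.4))):
    print(n,tri(p,q))
```

```text
or scene 275 ((174.576904296875, 266.38458251953125), (30.785863876342773, 13.867505073547363), 33.6900634765625) [176.12364 265.1891 ]
or top 110 ((362.5960998535156, 194.01922607421875), (4.706786632537842, 22.94558334350586), 11.309932708740234) [362.62726 194.02727]
bl scene 151 ((199.9499969482422, 239.8499755859375), (29.274221420288086, 13.293608665466309), 8.130102157592773) [200.96689 236.13245]
bl top 115 ((329.31622314453125, 195.9027099609375), (23.379825592041016, 4.925938606262207), 72.89727020263672) [329.26086 195.83478]
key (array([ 527.94924968, -328.48832391,  104.32703129]), np.float64(3.0801514411136495))
blue (array([ 522.99057106, -207.72115921,   97.88403375]), np.float64(2.4790319427900958))
purple (array([ 352.46027209, -387.23453633,    4.21299162]), np.float64(15.298143612641418))
sock (array([592.49491346,  95.51898965, 114.42859628]), np.float64(8.221681339761554))
beaker (array([ 719.15149524, -175.37712921,  -10.61065409]), np.float64(0.3085704186305565))
jar (array([ 670.01237773, -303.44381792,   -8.76122613]), np.float64(9.06377786884365))
```

View pics/crop.png

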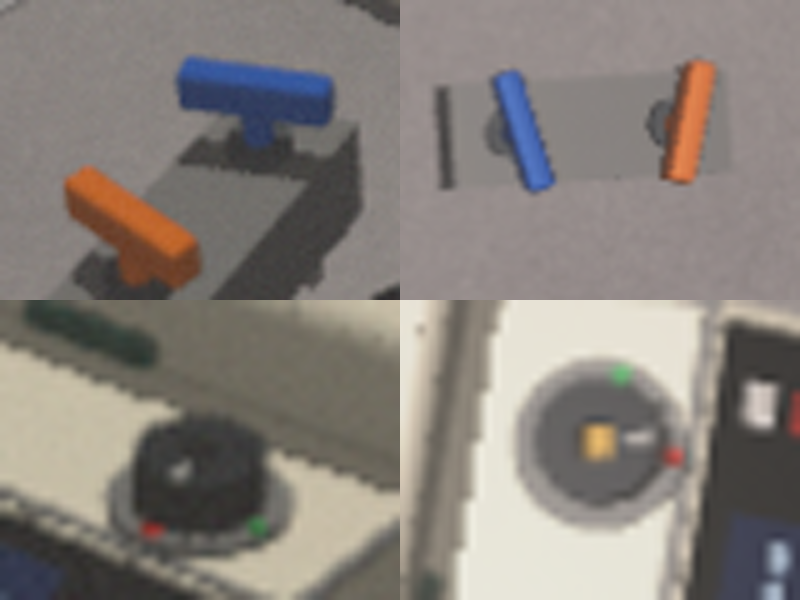

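The crop confirms the orange bar: orange in both views, in the grey stand, with blue beside it. It also shows the knob: tan recess at top (231.3,176.4), pointer to its right, red dot lower right, green dot up. Next I compute poses and yaws.

Run:
```python
from h import *
s=cv2.imread('pics/scene0.png');t=cv2.imread('pics/top0.png')
def cen(im,lo,hi,roi,pca=False):
    x,y,w,hh=roi;h=cv2.cvtColor(im[y:y+hh,x:x+w],cv2.COLOR_BGR2HSV);p=np.argwhere(cv2.inRange(h,lo,hi))[:,::-1].astype(float)+[x,y]
    c=p.mean(0);e=np.linalg.svd(p-c)[2][0] if len(p)>3 else 0;return c,e,len(p)
for n,lo,hi in(('or',(5,120,80),(18,255,255)),('bl',(105,110,60),(125,255,255))):
    c,e,k=cen(t,lo,hi,(305,170,80,60));a,b=atz('top',c-10*e,110),atz('top',c+10*e,110);d=b-a
    sc=cen(s,lo,hi,(150,220,80,60))[0]
    print(n,k,'top@110',atz('top',c,110).round(1),'yaw',np.degrees(np.arctan2(d[1],d[0])).round(1)%180,'tri',tri(sc,c))
R=(208,160,48,36)
O=cen(t,(10,80,120),(30,255,255),R);print('tan',O)
red=cen(t,(170,90,80),(180,255,255),(208,160,34,36));gr=cen(t,(45,60,60),(85,255,255),R);print('red',red,'green',gr)
for z in(109,93):print('socket',z,atz('top',O[0],z).round(1))
g=cv2.cvtColor(t,cv2.COLOR_BGR2GRAY)[160:196,208:256].astype(float)
yy,xx=np.mgrid[160:196,208:256];m=(np.hypot(xx-231.5,yy-176.5)<12)&(g<125);
print('dark centroid',xx[m].mean(),yy[m].mean(),m.sum(),atz('top',(xx[m].mean(),yy[m].mean()),107).round(1))
m2=(np.hypot(xx-231.5,yy-176.5)<8)&(xx>233)&(g>125);w=(g-115)*m2;P=(xx*w).sum()/w.sum(),(yy*w).sum()/w.sum()
P=np.array(P);print('ptr',P,m2.sum(),atz('top',P,109).round(1))
C=atz('top',O[0],100)
for n,p,z in(('ptr',P,109),('red',red[0],87),('green',gr[0],87)):
    d=atz('top',p,z)-atz('top',O[0],103);print(n,d[:2].round(1),np.degrees(np.arctan2(d[1],d[0])).round(1))
# stand outline
for cam in('top','scene'):
    for d in finder.outline_of(cam,'stand'):print(cam,d['conf'],d['point'],cv2.minAreaRect(np.argwhere(d['region'])[:,::-1].astype(np.float32)))
gs=cv2.cvtColor(s,cv2.COLOR_BGR2GRAY)
print('tri socket',tri((255+195/8.333,165+128/8.333),O[0]))
```

```text
or 150 top@110 [ 526.5 -320.5  110. ] yaw 165.4 tri (array([ 526.96571963, -324.69497218,   96.1285514 ]), np.float64(0.07793359543702282))
bl 124 top@110 [ 523.2 -212.5  110. ] yaw 16.099999999999994 tri (array([ 523.60060475, -215.12491643,   97.1814817 ]), np.float64(0.04403597942899899))
tan (array([231.5, 176.5]), array([1., 0.]), 16)
red (array([nan, nan]), 0, 0) green (array([234. , 168.5]), 0, 2)
socket 109 [595.1  99.4 109. ]
socket 93 [596.6 100.4  93. ]
dark centroid 232.14438502673798 176.6042780748663 187 [594.9  97.5 107. ]
ptr [235.65919283 176.08520179] 6 [596.   86.1 109. ]
ptr [  0.4 -13.7] -88.4
red [nan nan] nan
green [27.5 -7.9] -16.0
top 0.94 [339.0, 195.0] ((341.4845275878906, 195.09677124023438), (20.600156784057617, 56.68885803222656), 87.79740142822266)
top 0.94 [378.6, 248.5] ((375.6735534667969, 244.910400390625), (22.56989860534668, 59.465972900390625), 81.11934661865234)
top 0.35 [232.5, 174.8] ((231.0, 176.0), (12.0, 12.0), 90.0)
scene 0.83 [191.0, 280.2] ((189.93324279785156, 271.94561767578125), (36.63703155517578, 81.31353759765625), 39.17366027832031)
scene 0.79 [105.2, 279.0] ((105.9237060546875, 280.00921630859375), (39.46568298339844, 87.78347778320312), 46.245361328125)
tri socket (array([594.37603032,  98.93369819, 117.63104161]), np.float64(0.16169966082608864))<stdin>:5: RuntimeWarning: Mean of empty slice.
  ret = um.true_divide(
```

Call:
drive_tool([
  [[0.27,-0.98,0,0,0,0.04,0.6],[0.27,-0.98,0,0,0,0.04,0.6],[0.27,-0.98,0,0,0,0.04,0.6],[0.27,-0.98,0,0,0,0.04,0.6],[0.27,-0.98,0,0,0,0.04,0.6],[0.27,-0.98,0,0,0,0.04,0.6],[0.27,-0.98,0,0,0,0.04,0.6],[0.27,-0.98,0,0,0,0.04,0.6]],
])

```text
time: 2.3
position: [353.6, 305.0, 302.9]
orientation: [[-0.939, 0.343, 0.0], [0.343, 0.939, 0.0], [-0.0, 0.0, -1.0]]
force: [-0.1, -0.0, 0.1]
width: 56.1
grasp_force: 0.0
```

Call:
drive_tool([
  [[0.27,-0.98,0,0,0,0.04,0.6],[0.27,-0.98,0,0,0,0.04,0.6],[0.27,-0.98,0,0,0,0.04,0.6],[0.27,-0.98,0,0,0,0.04,0.6],[0.27,-0.98,0,0,0,0.04,0.6],[0.27,-0.98,0,0,0,0.04,0.6],[0.27,-0.98,0,0,0,0.04,0.6],[0.27,-0.98,0,0,0,0.04,0.6]],
])

```text
time: 3.3
position: [440.0, -8.7, 303.0]
orientation: [[-0.957, 0.291, 0.001], [0.291, 0.957, -0.0], [-0.001, 0.0, -1.0]]
force: [0.4, 0.5, -0.0]
width: 55.8
grasp_force: 0.0
```

Call:
drive_tool([
  [[0.27,-0.98,0,0,0,0.04,0.6],[0.27,-0.98,0,0,0,0.04,0.6],[0.27,-0.98,0,0,0,0.04,0.6],[0.27,-0.98,0,0,0,0.04,0.6],[0.27,-0.98,0,0,0,0.04,0.6],[0.27,-0.98,0,0,0,0.04,0.6],[0.27,-0.98,0,0,0,0.04,0.6],[0.27,-0.98,0,0,0,0,0.6]],
])

```text
time: 4.3
position: [526.5, -322.3, 302.8]
orientation: [[-0.97, 0.244, 0.0], [0.244, 0.97, -0.0], [-0.0, -0.0, -1.0]]
force: [1.1, 0.0, 0.1]
width: 55.8
grasp_force: 0.0
```

Call:
drive_tool([
  [[0,0,-0.8,0,0,0,0.6],[0,0,-0.8,0,0,0,0.6],[0,0,-0.7,0,0,0,0.6],[0,0,-0.2,0,0,0,0.6],[0,0,0,0,0,0,0.6]],
])

```text
time: 4.92
position: [526.4, -320.9, 203.1]
orientation: [[-0.97, 0.244, -0.0], [0.244, 0.97, -0.0], [0.0, -0.0, -1.0]]
force: [0.1, -0.1, 0.3]
width: 55.9
grasp_force: 0.0
```

Run:
```python
from h import *
s=vision.snapshot('scene');t=vision.snapshot('top');o=readout.get_obs();print(o['position'])
P=np.array(o['position']);T=np.array(o['orientation'])
for im,c in((s,'scene'),(t,'top')):
    q=proj(c,[P+T@[0,0,84],P+T@[0,28,84],P+T@[0,-28,84]]);print(c,q.round(1))
f=lambda im,x,y,w,h,k:cv2.resize(im[y:y+h,x:x+w],None,fx=k,fy=k,interpolation=cv2.INTER_CUBIC)
cv2.imwrite('pics/pre.png',np.hstack([f(s,130,200,80,100,5),f(t,320,140,80,100,5)]))
```

```text
[ 526.62912246 -321.06512965  204.19833294]
scene [[176.  256.9]
 [185.2 250.9]
 [166.5 263.1]]
top [[363.4 193.7]
 [355.  191.8]
 [371.8 195.6]]
```

View pics/pre.png

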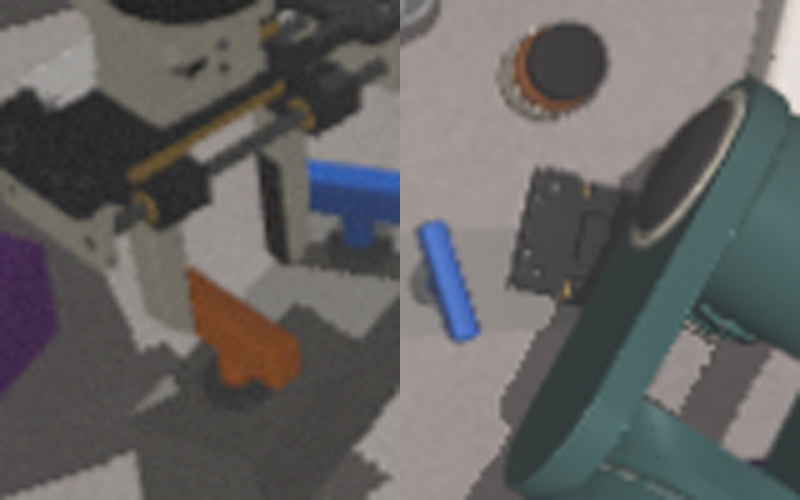

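The left panel shows the open fingers at scene (168,265) and (187,251), astride the orange bar as projected, with blue clear to the right. Descending and gripping.

Call:
drive_tool([
  [[0,0,-0.5,0,0,0,0.6],[0,0,-0.5,0,0,0,0.6],[0,0,0,0,0,0,0.6],[0,0,0,0,0,0,0.1],[0,0,0,0,0,0,0.1],[0,0,0,0,0,0,0.1],[0,0,0,0,0,0,0.1],[0,0,0,0,0,0,0.1]],
], newtons=40)

```text
time: 6.02
position: [526.3, -321.1, 163.0]
orientation: [[-0.97, 0.244, 0.0], [0.244, 0.97, -0.0], [-0.0, -0.0, -1.0]]
force: [0.5, -0.7, 0.2]
width: 17.6
grasp_force: 40.0
```

Call:
drive_tool([
  [[0,0,0.25,0,0,0,0.1],[0,0,0.7,0,0,0,0.1],[0,0,0.7,0,0,0,0.1],[0,0,0.7,0,0,0,0.1],[0,0,0.7,0,0,0,0.1],[0,0,0.3,0,0,0,0.1],[0.15,0.9,0,0,0,0.14,0.1],[0.15,0.9,0,0,0,0.14,0.1]],
])

```text
time: 7.02
position: [538.2, -248.1, 296.2]
orientation: [[-0.981, 0.196, -0.001], [0.196, 0.981, 0.001], [0.001, 0.0, -1.0]]
force: [-0.3, -0.0, -1.9]
width: 17.8
grasp_force: 40.0
```

Call:
drive_tool([
  [[0.15,0.9,0,0,0,0.14,0.1],[0.15,0.9,0,0,0,0.14,0.1],[0.15,0.9,0,0,0,0.14,0.1],[0.15,0.9,0,0,0,0.14,0.1],[0.15,0.9,0,0,0,0.14,0.1],[0.15,0.9,0,0,0,0.14,0.1],[0.15,0.9,0,0,0,0.14,0.1],[0.15,0.9,0,0,0,0.14,0.1]],
])

```text
time: 8.02
position: [586.2, 40.4, 296.2]
orientation: [[-1.0, 0.001, -0.001], [0.001, 1.0, 0.0], [0.001, 0.0, -1.0]]
force: [0.0, -0.4, -2.4]
width: 17.8
grasp_force: 40.0
```

Call:
drive_tool([
  [[0.15,0.9,0,0,0,0.14,0.1],[0.07,0.6,0,0,0,0.03,0.1],[0,0,0,0,0,0,0.1],[0,0,0,0,0,0,0.1]],
])

```text
time: 8.52
position: [595.0, 98.7, 296.4]
orientation: [[-1.0, -0.028, -0.001], [-0.028, 1.0, -0.0], [0.001, -0.0, -1.0]]
force: [0.6, -0.6, -1.7]
width: 18.0
grasp_force: 40.0
```

Run:
```python
from h import *
s=vision.snapshot('scene');t=vision.snapshot('top');o=readout.get_obs();print(o['position'],o['force'],o['moment'])
P=np.array(o['position']);T=np.array(o['orientation'])
print('yaw y',np.degrees(np.arctan2(T[1,1],T[0,1])))
for im,c in((s,'scene'),(t,'top')):
    print(c,'tip',proj(c,P+T@[0,0,158]).round(1),'bar ends',proj(c,[P+T@[40,0,65],P+T@[-40,0,65]]).round(1),'sock',proj(c,[595,98.5,109]).round(1))
    print([(n,[(d['point'],round(d['conf'],2)) for d in finder.mark_of(c,n)]) for n in('key_tip','key_grip','lock_socket')])
f=lambda im,x,y,w,h,k:cv2.resize(im[y:y+h,x:x+w],None,fx=k,fy=k,interpolation=cv2.INTER_CUBIC)
cv2.imwrite('pics/kn.png',np.hstack([f(s,240,130,80,100,5),f(t,195,130,80,100,5)]));cv2.imwrite('pics/kn_s.png',s);cv2.imwrite('pics/kn_t.png',t)
```

```text
[595.00324155  98.33226838 296.62557094] [-0.35781109  0.34888144 -2.37753695] [ 0.03004365 -0.03840157  0.0243865 ]
yaw y 91.5447683028004
scene tip [[278.7 174.4]] bar ends [[266.8 143.4]
 [292.9 149. ]] sock [[278.4 183. ]]
[('key_tip', [([277.6, 172.9], 0.91)]), ('key_grip', [([279.6, 144.6], 0.59)]), ('lock_socket', [([275.1, 182.3], 0.57)])]
top tip [[231.3 175.7]] bar ends [[229.9 186.6]
 [228.4 158.9]] sock [[231.8 176.5]]
[('key_tip', []), ('key_grip', [([229.1, 173.7], 0.42)]), ('lock_socket', [])]
```

View pics/kn.png

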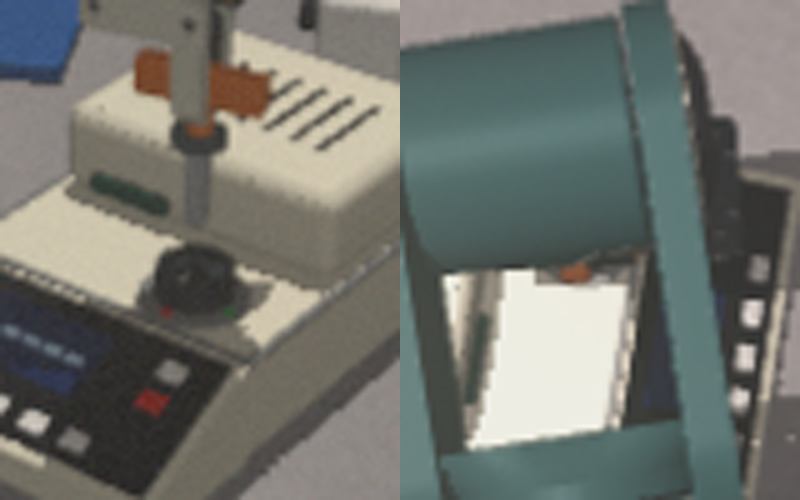

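The left panel shows the shank tip at scene (279.4,174.9), right above the knob's recess at (279,182). I'll compare the shank and knob columns to sub-pixel before lowering.

Run:
```python
from h import *
s=cv2.imread('pics/kn_s.png');g=cv2.cvtColor(s,cv2.COLOR_BGR2GRAY).astype(int);g0=cv2.cvtColor(cv2.imread('pics/scene0.png'),cv2.COLOR_BGR2GRAY).astype(int)
for r in range(162,176,2):print(r,g[r,270:290])
print('orig knob')
for r in range(176,196,2):print(r,g0[r,264:294])
P=np.array([595,98.33,296.6])
print('shank centre line',proj('scene',[P-[0,0,z] for z in(115,125,135,145,158)]).round(1).tolist())
for z in(109,99):
    a=np.linspace(0,6.28,60);c=proj('scene',[[595+24*np.cos(x),98.5+24*np.sin(x),z] for x in a]);print(z,c.min(0),c.max(0))
```

```text
162 [114 113 111 116 114 117 115  98  93  89  89  87 126 169 174 177 179 186
 190 192]
164 [114 110 112 114 113 115 108  94  95  90  91  89 115 134 144 146 155 159
 167 170]
166 [111 114 113 114 112 112 110  94  94  94  90  85 105 114 114 117 118 124
 134 130]
168 [ 85  89 103 111 112 115 111  92  92  89  87  90 105 113 113 112 115 112
 115 114]
170 [ 58  59  58  73 102 110 107  89  93  92  89  90 108 110 113 113 113 113
 116 114]
172 [ 59  58  57  73 102 107 102  89  89  93  88  88 107 110 114 112 112 112
 109 113]
174 [106 103 106 108 102 101  99  92  88  89  94  99 112 111 110 111 111 113
 112 113]
orig knob
176 [188 190 190 190 183 171 155 106 105 104 105 105 104 101 103 102 102 101
  98 101 103 106 105 106 106 106 107 109 107 107]
178 [189 189 189 190 190 188 188 189 188 188 184 165 131  88  90  91  87  96
  95 100 101 100  99  99  99 101 107 107 105 102]
180 [189 190 189 188 189 189 188 177 132  85  80  58  60  62  63  60  62  64
  62  68  75  88  99 103 102 103 100  98  98 100]
182 [190 188 189 188 189 190 174 115  60  64  62  61  59  54  56  53  54  58
  62  56  59  60  73  9
[... 306 characters left out ...]
109  97  53  52  53  52  48  48  50  52  49  47  51
  53  51  50  52  64 101 112 127 164 190 190 189]
190 [178 189 189 169  98 112 102  64  56  51  50  54  52  51  47  52  53  50
  50  48  47  57  83 111 112 124 166 190 191 192]
192 [136 111 130 135 106  83  97  98  76  78  75  61  61  53  56  54  54  53
  62  75  93  89  97  89 101 142 190 190 190 190]
194 [ 73 103 117 135 130  97  95  96  74  77  79  89  86  84  99  95  92  99
  99  92  86  85 117 168 180 189 190 189 188 192]
shank centre line [[279.2, 161.6], [279.1, 164.7], [279.0, 167.7], [278.8, 170.6], [278.7, 174.4]]
109 [270.34561763 178.74246632] [286.49754397 187.29142217]
99 [270.2743854  181.55586195] [286.36021151 190.15636319]
```

Shank centre 279.1 vs 279.0 predicted, and knob centre 278.45 vs 278.4 predicted, so they are aligned. Lowering slowly.

Call:
drive_tool([
  [[0,0,-0.5,0,0,0,0.1],[0,0,-0.3,0,0,0,0.1],[0,0,-0.1,0,0,0,0.1],[0,0,-0.1,0,0,0,0.1]],
])

```text
time: 9.43
position: [595.0, 99.9, 256.0]
orientation: [[-1.0, -0.028, -0.0], [-0.028, 1.0, 0.002], [0.0, 0.002, -1.0]]
force: [-0.2, 6.7, 2.6]
width: 17.5
grasp_force: 40.0
```

Call:
drive_tool([
  [[0,0.04,0,0,0,0,0.1],[0,0,-0.05,0,0,0,0.1],[0,0,-0.05,0,0,0,0.1],[0,0,0,0,0,0,0.1]],
])

```text
time: 9.93
position: [595.0, 100.7, 252.3]
orientation: [[-1.0, -0.028, -0.001], [-0.028, 1.0, -0.0], [0.001, 0.0, -1.0]]
force: [-0.1, 1.6, -2.7]
width: 17.6
grasp_force: 40.0
```

Call:
drive_tool([
  [[0,0.01,-0.04,0,0,0,0.1],[0,0,-0.03,0,0,0,0.1],[0,0,0,0,0,0,0.1],[0,0,0,0,0,0,0.1]],
])

```text
time: 10.42
position: [595.2, 101.0, 250.7]
orientation: [[-1.0, -0.028, 0.001], [-0.028, 1.0, -0.0], [-0.001, -0.0, -1.0]]
force: [-2.7, -0.9, 5.2]
width: 17.8
grasp_force: 40.0
```

Run:
```python
from h import *
s=vision.snapshot('scene');o=readout.get_obs();print(o['position'],o['force'],o['moment'],o['joint_positions'])
f=lambda im,x,y,w,h,k:cv2.resize(im[y:y+h,x:x+w],None,fx=k,fy=k,interpolation=cv2.INTER_CUBIC)
cv2.imwrite('pics/seat.png',f(s,240,140,80,70,6))
```

```text
[595.15812857 101.03777024 250.71408266] [-3.52423917 -1.12876345  6.07234482] [-0.06606922  0.59916211 -0.02360672] [ 1.25993086e-01 -2.03835262e-02  1.66713255e+00 -2.32958551e-04
  1.49405770e+00 -1.47251696e+00]
```

View pics/seat.png

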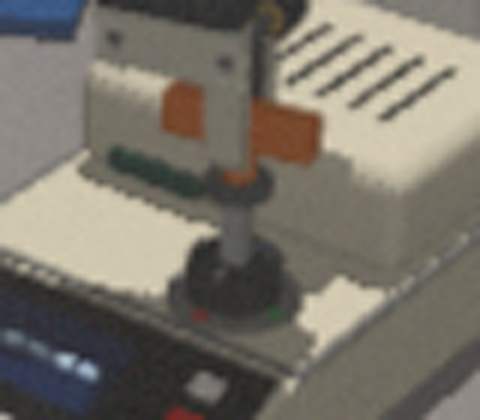

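Seated: the shank stands in the recess at crop (235,240) and Fz rises on the floor. Turning.

Call:
drive_tool([
  [[-0.01,0,0,0,0,0.4,0.1],[0,0,0,0,0,0.7,0.1],[0,0,0,0,0,0.7,0.1],[0,0,0,0,0,0.7,0.1],[0,0,0,0,0,0.7,0.1],[0,0,0,0,0,0.7,0.1],[0,0,0,0,0,0.7,0.1],[0,0,0,0,0,0.7,0.1]],
], newtons=50)

```text
time: 11.48
position: [594.7, 101.0, 250.7]
orientation: [[-0.576, -0.817, 0.001], [-0.817, 0.576, -0.0], [-0.0, -0.001, -1.0]]
force: [-2.5, -0.7, 5.5]
width: 17.4
grasp_force: 50.0
```

Run:
```python
from h import *
o=readout.get_obs();T=o['orientation'];print(o['position'],o['force'],o['moment'],o['joint_positions'][5],np.degrees(np.arctan2(T[1,1],T[0,1])))
C=np.array([595,100.5,0])
for n,p,z in(('ptr',(235.8,176.1),109),('red',(240.4,178.4),87),('green',(234.2,168.5),87)):
    d=atz('top',p,z)-(atz('top',(231.5,176.5),104));print(n,d.round(1),np.degrees(np.arctan2(d[1],d[0])).round(1))
```

```text
[594.72838028 101.02137656 250.71502708] [-2.49908894 -0.73484316  5.52702621] [-0.04918606  0.8139324  -0.12828626] -2.4013778125876035 144.81086362746095
ptr [  0.4 -14.1   5. ] -88.3
red [ -5.5 -27.8 -17. ] -101.3
green [ 27.5  -8.5 -17. ] -17.1
```

Call:
drive_tool([
  [[0,0,0,0,0,0.5,0.1],[0,0,0,0,0,0.5,0.1],[0,0,0,0,0,0.5,0.1],[0,0,0,0,0,0.2,0.1],[0,0,0,0,0,0,0.1]],
])

```text
time: 12.1
position: [594.8, 101.0, 250.7]
orientation: [[-0.315, -0.949, 0.001], [-0.949, 0.315, -0.0], [-0.0, -0.001, -1.0]]
force: [-3.0, -1.4, 5.5]
width: 17.6
grasp_force: 50.0
```

```bash
cat > st.py <<'E'
from h import *
o=readout.get_obs();T=o['orientation'];print(o['position'].round(2),o['force'].round(2),o['moment'].round(3),o['joint_positions'][5].round(3),np.degrees(np.arctan2(T[1,1],T[0,1])).round(2))
E
python3 st.py
```

```text
[594.78 100.99 250.73] [-2.97 -1.37  5.54] [-0.124  0.797 -0.032] -2.695 161.62
```

Call:
drive_tool([
  [[0,0,0,0,0,0.2,0.1],[0,0,0,0,0,0.2,0.1],[0,0,0,0,0,0,0.1]],
])

```text
time: 12.48
position: [594.8, 101.0, 250.7]
orientation: [[-0.248, -0.969, 0.001], [-0.969, 0.248, -0.0], [0.0, -0.001, -1.0]]
force: [-2.9, 0.3, 6.0]
width: 18.2
grasp_force: 50.0
```

```bash
python3 st.py
```

```text
[594.76 100.97 250.72] [-2.9   0.34  5.96] [-0.128  0.83  -0.083] -2.764 165.61
```

Call:
drive_tool([
  [[0,0,0,0,0,0.2,0.1],[0,0,0,0,0,0.2,0.1],[0,0,0,0,0,0,0.1]],
])

```text
time: 12.85
position: [594.8, 101.0, 250.7]
orientation: [[-0.18, -0.984, 0.001], [-0.984, 0.18, -0.0], [0.0, -0.001, -1.0]]
force: [-2.7, -0.8, 5.2]
width: 17.7
grasp_force: 50.0
```

```bash
python3 st.py
```

```text
[594.76 100.96 250.7 ] [-2.7  -0.81  5.25] [-0.127  0.788 -0.236] -2.834 169.61
```

Call:
drive_tool([
  [[0,0,0,0,0,0.15,0.1],[0,0,0,0,0,0.15,0.1],[0,0,0,0,0,0,0.1]],
])

```text
time: 13.22
position: [594.8, 100.9, 250.7]
orientation: [[-0.129, -0.992, 0.001], [-0.992, 0.129, -0.0], [0.0, -0.001, -1.0]]
force: [-2.5, -1.0, 5.6]
width: 17.5
grasp_force: 50.1
```

```bash
python3 st.py
python3 - <<'E'
from h import *
s=vision.snapshot('scene')
cv2.imwrite('pics/turned.png',cv2.resize(s[140:210,240:320],None,fx=6,fy=6,interpolation=cv2.INTER_CUBIC))
E
```

```text
[594.79 100.94 250.72] [-2.49 -0.99  5.61] [-0.145  0.722 -0.459] -2.886 172.59
```

View pics/turned.png

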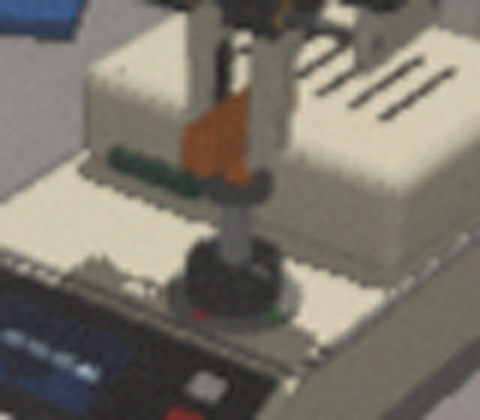

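The pointer at crop (262,270) now faces the green dot at (274,314), and the moment climbs to 0.46 N m, so the knob is at the stop. Backing off within the play and drawing the key out.

Call:
drive_tool([
  [[0,0,0,0,0,-0.4,0.1],[0,0,0,0,0,-0.3,0.1],[0,0,0.2,0,0,0,0.1],[0,0,0.3,0,0,0,0.1],[0,0,0.4,0,0,0,0.1],[0,0,0.3,0,0,0,0.1]],
])

```text
time: 14.02
position: [594.8, 101.2, 299.6]
orientation: [[-0.248, -0.969, 0.001], [-0.969, 0.248, 0.0], [-0.0, -0.001, -1.0]]
force: [0.9, -0.2, -2.4]
width: 17.7
grasp_force: 50.0
```

```bash
python3 st.py
```

```text
[594.82 101.15 299.6 ] [ 0.92 -0.17 -2.39] [0.108 0.067 0.025] -2.764 165.61
```

Call:
drive_tool([
  [[-0.14,-0.88,0,0,0,-0.75,0.1],[-0.14,-0.88,0,0,0,-0.75,0.1],[-0.14,-0.88,0,0,0,-0.75,0.1],[-0.14,-0.88,0,0,0,-0.75,0.1],[-0.14,-0.88,0,0,0,-0.75,0.1],[-0.14,-0.88,0,0,0,-0.75,0.1],[-0.14,-0.88,0,0,0,-0.75,0.1],[-0.14,-0.88,0,0,0,-0.75,0.1]],
])

```text
time: 15.02
position: [549.6, -181.6, 298.7]
orientation: [[-0.964, -0.265, 0.001], [-0.265, 0.964, -0.0], [-0.0, -0.0, -1.0]]
force: [-0.2, -0.8, -2.0]
width: 17.9
grasp_force: 50.0
```

Call:
drive_tool([
  [[-0.14,-0.88,0,0,0,-0.75,0.1],[-0.14,-0.88,0,0,0,-0.75,0.1],[-0.14,-0.88,0,0,0,-0.75,0.1],[-0.17,-0.87,0,0,0,-0.72,0.1],[0,0,0,0,0,0,0.1],[0,0,0,0,0,0,0.1]],
])

```text
time: 15.78
position: [526.4, -320.7, 298.3]
orientation: [[-0.97, 0.243, 0.0], [0.243, 0.97, 0.0], [-0.0, 0.0, -1.0]]
force: [-0.4, 0.6, -3.0]
width: 17.4
grasp_force: 50.0
```

```bash
python3 st.py
```

```text
[ 526.35 -320.68  298.3 ] [-0.38  0.58 -3.01] [ 0.066  0.053 -0.017] -1.914 75.95
```

Call:
drive_tool([
  [[0,-0.01,-0.6,0,0,0,0.1],[0,0,-0.6,0,0,0,0.1],[0,0,-0.5,0,0,0,0.1],[0,0,-0.3,0,0,0,0.1],[0,0,-0.2,0,0,0,0.1],[0,0,0,0,0,0,0.1]],
])

```text
time: 16.52
position: [526.3, -321.2, 209.8]
orientation: [[-0.97, 0.244, -0.0], [0.244, 0.97, 0.0], [0.0, 0.0, -1.0]]
force: [-0.1, 0.5, -2.2]
width: 17.4
grasp_force: 50.0
```

Call:
drive_tool([
  [[0,0,-0.3,0,0,0,0.1],[0,0,-0.4,0,0,0,0.1],[0,0,-0.3,0,0,0,0.1],[0,0,0,0,0,0,0.1]],
])

```text
time: 17.02
position: [526.0, -321.2, 168.5]
orientation: [[-0.97, 0.244, -0.001], [0.244, 0.97, 0.001], [0.001, 0.0, -1.0]]
force: [0.0, -1.4, -3.2]
width: 17.7
grasp_force: 50.0
```

Call:
drive_tool([
  [[0,0,-0.07,0,0,0,0.1],[0,0,-0.06,0,0,0,0.1],[0,0,-0.02,0,0,0,0.1],[0,0,0,0,0,0,0.1]],
])

```text
time: 17.52
position: [526.3, -321.3, 164.0]
orientation: [[-0.97, 0.244, 0.0], [0.244, 0.97, -0.0], [-0.0, -0.0, -1.0]]
force: [-0.3, -0.5, -2.0]
width: 17.6
grasp_force: 50.0
```

Call:
drive_tool([
  [[0,0,-0.03,0,0,0,0.1],[0,0,-0.02,0,0,0,0.1],[0,0,0,0,0,0,0.1]],
])

```text
time: 17.9
position: [526.4, -321.3, 162.8]
orientation: [[-0.97, 0.244, 0.001], [0.244, 0.97, -0.0], [-0.001, -0.0, -1.0]]
force: [-3.6, 2.4, 5.6]
width: 17.6
grasp_force: 50.0
```

Contact on the collar (Fz rises). Releasing, then lifting and clearing.

Call:
drive_tool([
  [[0,0,0,0,0,0,0.55],[0,0,0,0,0,0,0.55],[0,0,0,0,0,0,0.55],[0,0,0,0,0,0,0.55],[0,0,0.3,0,0,0,0.55],[0,0,0.8,0,0,0,0.55],[0,0,0.9,0,0,0,0.55],[0,0,0.9,0,0,0,0.55]],
])

```text
time: 18.9
position: [526.2, -321.2, 280.1]
orientation: [[-0.97, 0.244, 0.001], [0.244, 0.97, -0.0], [-0.001, -0.0, -1.0]]
force: [0.4, -0.3, -1.0]
width: 51.2
grasp_force: 0.0
```

Call:
drive_tool([
  [[-0.3,0.5,0.6,0,0,0,0.55],[-0.27,0.98,0,0,0,0,0.55],[-0.27,0.98,0,0,0,0,0.55],[-0.27,0.98,0,0,0,0,0.55],[-0.27,0.98,0,0,0,0,0.55],[-0.27,0.98,0,0,0,0,0.55],[-0.27,0.98,0,0,0,0,0.55],[-0.27,0.98,0,0,0,0,0.55]],
])

```text
time: 19.9
position: [438.1, -25.7, 303.0]
orientation: [[-0.97, 0.244, 0.001], [0.244, 0.97, -0.0], [-0.001, 0.0, -1.0]]
force: [0.6, 0.3, 0.4]
width: 51.2
grasp_force: 0.0
```

Call:
drive_tool([
  [[-0.27,0.98,0,0,0,0,0.55],[-0.27,0.98,0,0,0,0,0.55],[-0.27,0.98,0,0,0,0,0.55],[-0.27,0.98,0,0,0,0,0.55],[-0.27,0.98,0,0,0,0,0.55],[-0.27,0.98,0,0,0,0,0.55],[-0.27,0.98,0,0,0,0,0.55],[-0.27,0.98,0,0,0,0,0.55]],
])

```text
time: 20.9
position: [351.6, 288.0, 303.0]
orientation: [[-0.97, 0.244, 0.001], [0.244, 0.97, 0.001], [-0.001, 0.001, -1.0]]
force: [0.2, -0.6, 0.7]
width: 51.3
grasp_force: 0.0
```

Call:
drive_tool([
  [[-0.2,0.98,0,0,0,0,0.55],[-0.2,0.98,0,0,0,0,0.55],[-0.2,0.98,0,0,0,0,0.55],[-0.2,0.98,0,0,0,0,0.55],[-0.2,0.98,0,0,0,0,0.55],[0,0,0,0,0,0,0.55]],
])

```text
time: 21.65
position: [311.5, 484.4, 302.2]
orientation: [[-0.97, 0.242, -0.0], [0.242, 0.97, -0.0], [0.0, -0.0, -1.0]]
force: [-0.3, -0.1, -0.0]
width: 51.2
grasp_force: 0.0
```

Run:
```python
from h import *
s=vision.snapshot('scene');t=vision.snapshot('top')
f=lambda im,x,y,w,h,k:cv2.resize(im[y:y+h,x:x+w],None,fx=k,fy=k,interpolation=cv2.INTER_CUBIC)
a=np.hstack([f(s,150,220,80,60,5),f(t,305,170,80,60,5)]);b=np.hstack([f(s,255,165,48,36,25/3),f(t,208,160,48,36,25/3)])
cv2.imwrite('pics/end.png',np.vstack([a,b]))
def cen(im,lo,hi,roi):
    x,y,w,hh=roi;h=cv2.cvtColor(im[y:y+hh,x:x+w],cv2.COLOR_BGR2HSV);return (np.argwhere(cv2.inRange(h,lo,hi))[:,::-1]+[x,y]).mean(0)
for lo,hi in(((5,120,80),(18,255,255)),((105,110,60),(125,255,255))):print(tri(cen(s,lo,hi,(150,220,80,60)),cen(t,lo,hi,(305,170,80,60))))
```

```text
(array([ 527.68934088, -322.34934725,   96.58216975]), np.float64(0.05082573314853142))
(array([ 523.42800826, -215.21681293,   97.20083779]), np.float64(0.11580233242337333))
```

View pics/end.png

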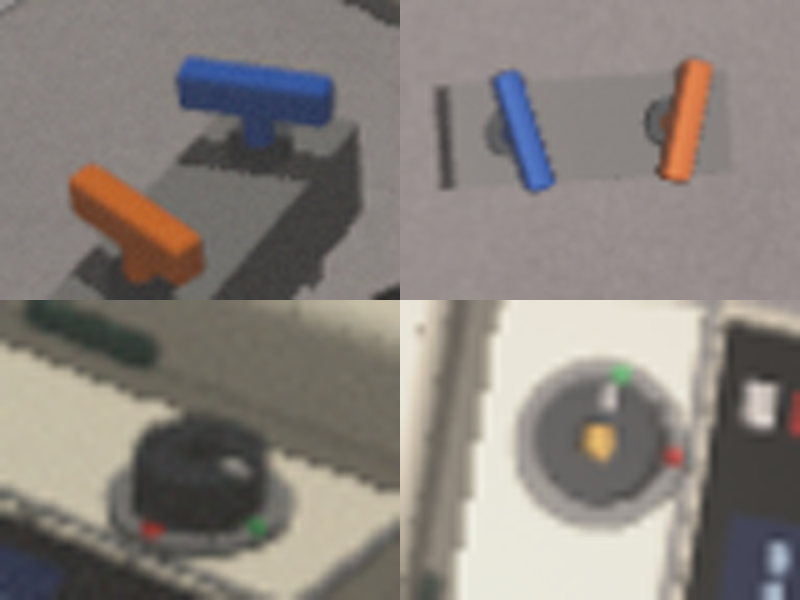

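The pointer is on the green dot, and the key stands upright in its hole at the same height as before (96.6 vs 96.1 mm). Blue has not moved. Handing in.

```bash
python3 -c "
from rig import job
print(job.close_job())"
```

```text
the job is handed in; nothing more can be done
None
```

I turned the lock knob to its stop with the pointer on the green dot, put the orange key back upright in its stand hole and let go, left the blue key unmoved, and handed the job in at about 22 s; the hand-in returned no verdict.

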